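# Set up the portable hob and hold its knob pressed in

### The job

Set up the small portable gas hob: first raise the end panel of its wind shield, which lies on top, then the front and back panels, so that all three stand fully upright round the burner. Then take the loose black hob knob, turn it so that its D-shaped bore matches the D-shaped spindle on the hob, push it fully home on the spindle, and press it down against the spring as for lighting; finish with the fingers still holding the knob pressed in. Leave the candle and the flat tin near the knob where they are.

Things in the scene. Friction and masses are not known exactly. Their poses are not given: they have to be found in the camera images.
- hob: Steel one-burner gas hob, fixed, 130 (own x) x 230 (own y) mm. Origin: centre of underside. +x away from the robot, +y to its left (yaw -0.25 to 0.1). At the -y end a flat deck, 86 mm long, top at 50 mm, with the spindle; the rest is the burner bay, on which 3 flat wind panels lie folded in (52 mm high when raised, 4 mm thick, each with a T pull), the end panel on top.
- panel_end (a joint): Hinge of the end panel at the hob's +y end. rad: 0 folded in flat (starts at 0.1 to 0.3), 1.571 upright at its stop. Hinge line parallel to the hob's x axis through (0, 0.110, 0.053) m in its frame; folded in, the panel points to -y. Stiff hinge (0.06 N m): stays where it is left.
- panel_front (a joint): Hinge of the front panel (nearer the robot), same values, starts at 0. Hinge line parallel to the hob's y axis through (-0.060, 0.042, 0.047) m in the hob's frame; folded in, the panel points to +x. Stiff: stays where it is left.
- panel_back (a joint): Hinge of the back panel (farther from the robot), same values, starts at 0. Hinge line parallel to the hob's y axis through (0.060, 0.042, 0.047) m in the hob's frame; folded in, the panel points to -x. Stiff: stays where it is left.
- panel_end_pull (a point): Centre of the crossbar of the end panel's T pull: round bar, 12 mm thick, 30 mm long, parallel to the hinge, 30 mm from the hinge along the panel and 30 mm off its face: above it when folded in, outside the bay when upright. Pinched by its two flat ends it turns between the fingers as the panel swings.
- panel_front_pull (a point): The same on the front panel (bar parallel to the hob's y axis, at y = 0.020 m in the hob's frame).
- panel_back_pull (a point): The same on the back panel (bar parallel to the hob's y axis, at y = 0.020 m in the hob's frame).
- knob: Loose black knob, twelve-sided (44 mm across flats, one pair faces own x), 32 mm high, about 60 g, upright on the counter right of the hob; origin: centre of underside. D-shaped bore from below, 19 mm wide, 22 mm deep, its flat 6 mm from the axis on the own +x side, to which a white pointer ridge on top also points. Needs a turn of at most 1.45 rad to match the spindle.
- knob_seat (a point): Centre of the closed upper end of the knob's bore, 22 mm above the knob's underside, axes as the knob's. Fully home, it meets spindle_tip.
- spindle_tip (a point): Centre of the top of the upright brass D-shaped spindle, 80 mm above the counter unpressed, 30 mm above the deck. 16 mm in diameter, flat 4.5 mm from the axis on its own +x side, last 4 mm tapered; it does not turn. With the knob home and unpressed, the knob's underside is 8 mm above the deck.
- spindle (a joint): Push travel of the spindle, m: 0 out, grows downward, stop at 0.006. Spring: starts to move at 3 N, 9 N at the stop (about 8 N at 0.005).
- candle: Small candle in a pale round cup, 38 mm wide, 15 mm high, loose, near the knob (either may be nearer the hob); origin: centre of its underside. Leave alone.
- tin: Flat food tin, 105 x 63 x 25 mm, loose, on the right beyond the knob and the candle; origin: centre of its underside. Leave alone.
There are look-alikes about, which are no part of the job. There is more than one size of the knob; the job needs the smaller.

How it is judged (in metres and radians):
On the way, in this order (a step that is already met when the one before it is completed fails the run):
1. the end panel stands upright (value of joint panel_end above 1.4 rad), for 0.1 s.
2. all three panels stand upright (value of joint each of panel_end, panel_front, panel_back above 1.4 rad), for 0.1 s.
At the end, for the whole second after the job is handed in: All three wind panels within 10 degrees of upright (joint over 1.4 rad); the knob home on the spindle (seat within 3 mm of the spindle's tip, flats matching, upright) and held pressed by the fingers so that the spindle is at least 3.5 mm down of its 6 mm, throughout the last second (all of step 2 and horizontal distance between knob_seat and spindle_tip below 0.003 m and z of knob_seat in the frame of spindle_tip below 0.003 m and angle between the x axis of knob and the x axis of spindle_tip, either way round below 0.35 rad and angle between knob's own z axis and vertical below 0.12 rad and value of joint spindle above 0.0035 m and contact force between the fingers and knob above 3 N); the arm keeps its last pose, push and grip.
It fails at once if the candle or the tin is moved by more than 3 cm (distance of any of candle, tin from where it was at the start of the episode above 0.03 m).
It also fails if it takes over 72 s, if anything falls off the work surface, if the arm or the gripper's body presses on something with over 40 N, if the wrist force passes 120 N, or if a joint passes its speed limit or range.

### The arm

A 6-joint arm with a two-finger parallel gripper is mounted at the origin on a cart in front of the work surface, level with it; the furniture and walls round the work are solid. World frame = base frame: x ahead of the robot, y to its left, z up, the work surface at z = 0. Lengths are in mm, angles in degrees, forces in N, time in s.
With the tool pointing down it reaches from about 350 to 850 mm from the base axis. Payload 8.1 kg.
Tool frame: the origin (TCP) lies between the finger pads; the fingertips stand 17 mm ahead of it and the grasp point (between the pads) lies 2 mm behind it; z points along the fingers, y is the line along which they close (so a half turn about z gives the same grasp; the last joint's range is limited). The gripper opens to 85 mm and grips with 20 to 120 N. Pads are 22 mm wide; open, the fingers measure 114 mm over their backs; the gripper's body (76 mm by 85 mm) begins 54 mm behind the grasp point. The pads swing forward as they close: fully open they stand 13 mm farther back than shut.
Start: joints at [-72.158, 7.471, 85.268, -0, 87.261, -4.893], TCP at [231.901, -553.378, 248.292] pointing down, gripper open.
Joint ranges: [-169.43, 169.43], [-51.17, 129.36], [1.28, 143.12], [-76.62, 256.62], [0, 156.53], [-152.29, 152.29]. Speed limits (degrees/s): [136.94, 136.94, 159.86, 180, 180, 180].

### API

Orientations are given as [roll, pitch, yaw] about the fixed x, y, z axes, in that order (R = Rz(yaw) Ry(pitch) Rx(roll)).
In Python, from bench import sense, snapshot, hand_in, trace, place_of gives the robot as it stands.
- The arm moves only by the shell command python3 -m handwheel 'ROWS' [FORCE]. ROWS is JSON, a list of rows, each a list of 7 numbers: the opening, from -1 (shut) to 1 (fully open), then the shift along the tool's x, y, z in cm, then the turn, a rotation vector about the tool's x, y, z in rad. A call has 1 to 12 rows; each row shifts and turns the commanded pose from where the row before left it, along the tool's axes as they then stand; what a row does not reach is not made up. A row lasts 1/12 s, in which the tool goes at most 41.7 mm and 7.16 degrees, less where a joint would pass 70% of its speed; a pose out of reach is approached as far as the arm can. A call with a gripper value outside its range is refused whole. The fingers move at their own pace and stop on an object; FORCE is the grip in N (left out, the last holds). Time passes only in rows, so rows that do not move let the fingers close. It gives the time, the measured TCP pose, the force, the opening and the grip force at its end, in the units of the state.
- sense(): the state, without advancing time (a new reading comes with each control period).
- snapshot(name): name is "scene" or "top" or "wrist"; returns a dict with "image" (400x640x3 uint8, red, green, blue), "intrinsics" (3x3 intrinsics, pixels), "R" (3x3) and "t" (3): a world point X has camera coordinates R X + t. Camera axes: x right, y down, z forward; pixel columns grow to the right and rows downward; lengths in mm; the calibration is good to about 2 mm. A picture is of the moment at which its call begins. There is no depth.
- hand_in(): hands the job in; it is judged then, once.
Trained networks look in a picture, given as the dict that the camera call returned (one of the last four; its "shot" number tells which), for a name from the list of things; names that differ only in an ending like _2 or _b are one class to them, and where a whole thing is asked for, a point or a joint stands for the part that bears it (a point fixed in the world has none). Each returns a list of dicts, best first, with "conf" (0 to 1); they miss things now and then, are a little off and sometimes report something else, mostly with a low value. They report only what shows in the picture. A call takes as long as a camera call. They do not tell look-alikes from the thing itself.
- trace(picture, query): "pixels" (400x640 bool, what is visible of it).
- place_of(picture, query): "location" ([x, y, z] in mm, in world coordinates, good to about 4 mm: a listed point, or the origin of a listed thing).
The state is a dict: "time": time; "joint_pos": joint angles; "qd": joint speeds; "joint_efforts": joint torques, N m; "tool_pos": TCP position; "tcp_rot": TCP orientation; "ft_force": force on the tool from outside, world axes, zero at the start; "wrist_torque": the same for the moment, N m; "finger_gap": finger opening in mm; "grip_force": force on a finger pad.
Only numpy, scipy, OpenCV 4.12 (cv2) and the standard library are available. Lean on these libraries where they do the work, as an engineer would, in place of code of your own. Each camera call takes 0.05 s, during which the arm holds its last target. There are 200 camera calls.

## Working session

There is one attempt and no reset: what is moved stays moved. The work goes in short steps, Python scripts to look and compute and a shell command to move; the robot and the scene stay as the last step left them, time stands still between calls to the robot, and variables do not carry over. Pictures are saved under pics/ and viewed, at most 10 in all, crops included, and the job is handed in when it is done.

```bash
ls; mkdir -p pics; cat > h.py <<'E'
import numpy as np,cv2
from bench import sense,snapshot,trace,place_of
def save(p,n): cv2.imwrite(f'pics/{n}.png',cv2.cvtColor(p['image'],cv2.COLOR_RGB2BGR))
def proj(p,X):
    c=p['R']@np.array(X,float)+np.array(p['t']).ravel(); u=p['intrinsics']@c; return u[:2]/u[2]
def ray(p,uv,z):
    R=np.array(p['R']);t=np.array(p['t']).ravel();o=-R.T@t
    d=R.T@np.linalg.inv(p['intrinsics'])@np.array([uv[0],uv[1],1.]);return o+d*(z-o[2])/d[2]
E
python3 - <<'E'
from h import *
a=snapshot('top');b=snapshot('scene')
cv2.imwrite('pics/a.png',cv2.cvtColor(a['image'],cv2.COLOR_RGB2BGR));save(b,'b')
for n,p in(('top',a),('scene',b)):
    for q in 'hob panel_end_pull panel_front_pull panel_back_pull knob knob_seat spindle_tip candle tin'.split():
        for r in place_of(p,q)[:4]: print(n,q,round(r['conf'],2),np.round(r['location']),np.round(proj(p,r['location'])))
print(sense())
E
```

```text
pics
top hob 0.98 [501. 157.   1.] [268. 201.]
top panel_end_pull 0.74 [520. 244.  88.] [232. 193.]
top panel_front_pull 0.74 [481. 184.  81.] [255. 207.]
top panel_back_pull 0.96 [534. 175.  74.] [259. 188.]
top knob 0.75 [451. -41.   2.] [337. 217.]
top knob 0.73 [ 453. -136.   -2.] [370. 216.]
top knob 0.33 [ 439. -383.   -2.] [456. 219.]
top knob_seat 0.9 [453. -43.  34.] [339. 216.]
top knob_seat 0.59 [ 459. -138.   25.] [372. 214.]
top spindle_tip 0.56 [489.  84.  80.] [292. 203.]
top candle 0.67 [486.  84.  78.] [292. 204.]
top candle 0.64 [ 479. -230.    4.] [403. 206.]
top tin 0.56 [ 440. -384.   -4.] [456. 218.]
scene hob 0.86 [504. 158.  -1.] [263. 261.]
scene panel_end_pull 0.88 [519. 239.  89.] [231. 249.]
scene panel_front_pull 0.95 [484. 188.  78.] [259. 246.]
scene panel_back_pull 0.88 [537. 172.  80.] [246. 233.]
scene knob 0.84 [452. -41.   2.] [327. 225.]
scene knob 0.63 [ 455. -142.    3.] [347. 206.]
scene knob_seat 0.76 [452. -42.  31.] [328. 216.]
scene knob_seat 0.56 [ 455. -140.   24.] [347. 200.]
scene spindle_tip 0.66 [494.  86.  82.] [284. 220.]
scene spin
[... 181 characters left out ...]
. 170.]
{'time': 1.0, 'joint_pos': array([-7.21569654e+01,  7.47093382e+00,  8.52694042e+01, -2.05777921e-04,
        8.72611431e+01, -4.89355192e+00]), 'qd': array([-0.12040013,  0.00354473, -0.00088633, -0.04293522,  0.02711044,
        0.02349124]), 'joint_efforts': array([-4.57691101e-05, -5.69333947e+01, -5.00873744e+01, -2.44127132e-04,
        1.03476690e-03, -1.83687945e-05]), 'tool_pos': array([ 231.90961027, -553.36214689,  248.27925205]), 'tcp_rot': array([-1.79998507e+02,  7.84466684e-05,  2.27365963e+01]), 'ft_force': array([-1.20278812, -0.27037312, -0.11201931]), 'wrist_torque': array([-0.01443209, -0.00014223, -0.02184833]), 'grip_force': 0.0, 'finger_gap': 85.55248660087129}
```

View pics/a.png

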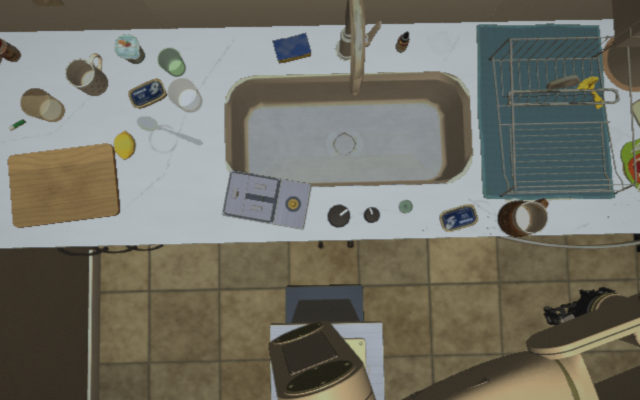

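View pics/b.png

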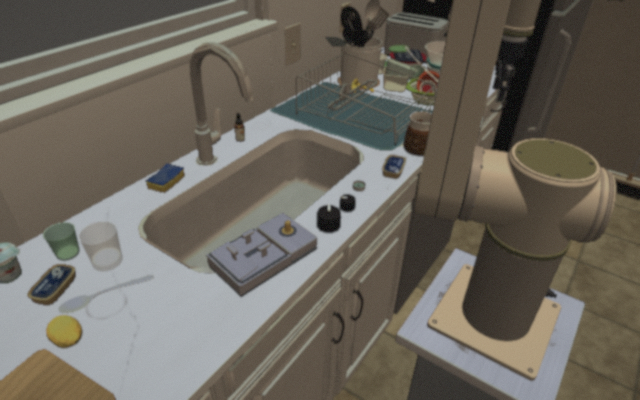

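The smaller knob is the one at pixel (372,214) in the top view. The larger look-alike is at (339,216). The other things are the candle at (405,206), the tin at (458,218), a look-alike tin at (147,93) and the spindle at (292,204). I'll move over the hob and check these from close by.

```bash
python3 -m handwheel '[[1,2.5,-2.76,-0.25,0,0,0],[1,2.5,-2.76,-0.25,0,0,0],[1,2.5,-2.76,-0.25,0,0,0],[1,2.5,-2.76,-0.25,0,0,0],[1,2.5,-2.76,-0.25,0,0,0],[1,2.5,-2.76,-0.25,0,0,0],[1,2.5,-2.76,-0.25,0,0,0],[1,2.5,-2.76,-0.25,0,0,0],[1,2.5,-2.76,-0.25,0,0,0],[1,2.5,-2.76,-0.25,0,0,0],[1,2.5,-2.76,-0.25,0,0,0],[1,2.5,-2.76,-0.25,0,0,0]]' 60
python3 - <<'E'
from h import *
p=snapshot('wrist');cv2.imwrite('pics/w0.png',cv2.cvtColor(p['image'],cv2.COLOR_RGB2BGR))
print(sense()['tool_pos'],-np.array(p['R']).T@np.array(p['t']).ravel())
for q in 'knob knob_seat candle spindle_tip'.split():
    for r in place_of(p,q)[:4]: print(q,round(r['conf'],2),np.round(r['location'],1),np.round(proj(p,r['location'])))
E
```

```text
time: 2.0
tool_pos: [380.8, -130.3, 278.8]
tcp_rot: [180.0, -0.0, 22.7]
ft_force: [0.7, -0.3, 0.7]
finger_gap: 85.3
grip_force: 0.0
[ 382.84071577 -124.62842181  279.38231388] [ 446.98028876 -103.47700152  404.04750699]
knob 0.92 [453.8 -42.6  -1. ] [275.  89.]
knob 0.89 [ 457.  -135.    -0.8] [341. 115.]
knob_seat 0.67 [453.8 -45.4  32.5] [273.  87.]
knob_seat 0.64 [ 454.1 -138.1   25.2] [344. 118.]
candle 0.78 [ 476.9 -232.9    2.6] [415. 130.]
spindle_tip 0.56 [ 4.551e+02 -1.350e+02  4.000e-01] [341. 116.]
```

View pics/w0.png

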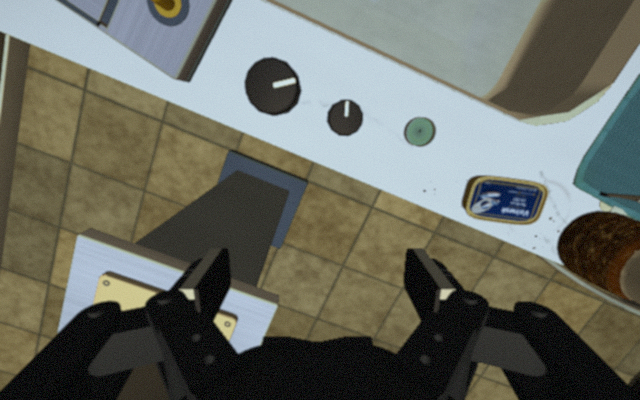

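The smaller knob is at pixel (345,117) with its pointer up the image. The larger one is at (273,86) and the candle at (419,131). On to the hob.

```bash
python3 -m handwheel '[[1,2.2,-2.6,-0.4,0,0,-0.11],[1,2.0,-2.8,-0.4,0,0,-0.11],[1,1.7,-3,-0.4,0,0,-0.11],[1,3.2,-1.0,0,0,0,-0.11],[1,3.2,-1.0,0,0,0,-0.11],[1,3.3,-0.5,0,0,0,-0.11],[1,3.3,-0.1,0,0,0,-0.11],[1,3.3,0.1,0,0,0,-0.11],[1,0,0,0,0,0,-0.11],[1,0,0,0,0,0,0]]'
python3 - <<'E'
from h import *
p=snapshot('wrist');cv2.imwrite('pics/w1.png',cv2.cvtColor(p['image'],cv2.COLOR_RGB2BGR))
s=sense();print(s['tool_pos'],s['tcp_rot'],-np.array(p['R']).T@np.array(p['t']).ravel())
for q in 'hob panel_end_pull panel_front_pull panel_back_pull spindle_tip'.split():
    for r in place_of(p,q)[:4]: print(q,round(r['conf'],2),np.round(r['location'],1),np.round(proj(p,r['location'])))
E
```

```text
time: 3.08
tool_pos: [467.6, 116.6, 289.5]
tcp_rot: [-179.9, 0.1, 79.8]
ft_force: [-0.1, -0.6, -0.7]
finger_gap: 85.5
grip_force: 0.0
[467.32458993 115.82950523 289.64007999] [-1.79926316e+02  5.77000505e-02  7.92931229e+01] [480.85033342 186.18423937 414.60703732]
hob 0.63 [502.5 156.9   1.2] [336. 131.]
panel_end_pull 0.87 [521.9 235.6  85.7] [348.  55.]
panel_front_pull 0.65 [478.4 181.1  76.2] [316. 117.]
panel_front_pull 0.26 [488.2  84.2  75.6] [338. 198.]
panel_back_pull 0.64 [537.4 174.   77.2] [370. 114.]
spindle_tip 0.49 [489.3  80.7  78.9] [340. 202.]
```

View pics/w1.png

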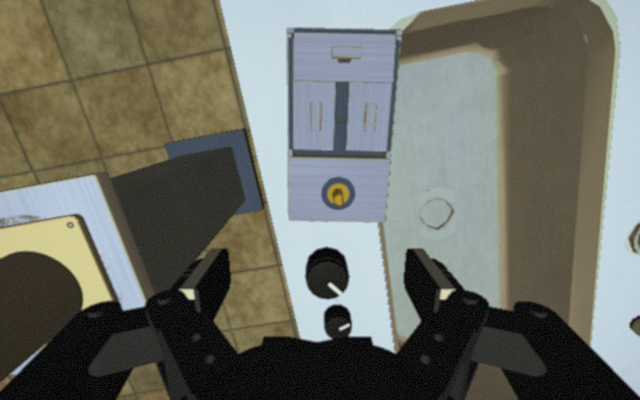

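The picture shows the end pull at (347,53), front (317,117), back (371,118), the spindle at (338,194) and the deck corners at (289,218) and (385,221). I'll fit the hob pose to these.

```bash
cat > tgt.py <<'E'
from h import *
from scipy.spatial.transform import Rotation as Ro
def delta(pos,rpy,show=True):
    s=sense();R0=Ro.from_euler('xyz',s['tcp_rot'],degrees=True);R1=Ro.from_euler('xyz',rpy,degrees=True)
    d=R0.inv().apply(np.array(pos)-s['tool_pos'])/10;r=(R0.inv()*R1).as_rotvec()
    print('shift cm',d.round(2),'rot',r.round(3),'now',s['tool_pos'].round(1),s['tcp_rot'].round(1),'f',s['ft_force'].round(1),'gap',round(s['finger_gap'],1));return d,r
E
python3 - <<'E'
from tgt import *
from scipy.optimize import least_squares
p=snapshot('wrist')
obs=[((-30,20,77),(317,117)),((30,20,77),(371,118)),((-65,-115,50),(289,218)),((65,-115,50),(385,221))]
H=lambda v,X:np.array([v[0]+X[0]*np.cos(v[2])-X[1]*np.sin(v[2]),v[1]+X[0]*np.sin(v[2])+X[1]*np.cos(v[2]),X[2]])
f=lambda v:np.concatenate([proj(p,H(v,X))-np.array(u) for X,u in obs]+[[proj(p,H(v,(0,110-30*np.cos(v[3])+30*np.sin(v[3]),53+30*np.sin(v[3])+30*np.cos(v[3]))))[i]-(347,53)[i] for i in(0,1)]])
r=least_squares(f,[500,157,-.16,.2],x_scale=[10,10,.1,.1]);v=r.x;print(v.round(3),r.fun.round(1))
for X in[(0,80,83),(-30,20,77),(30,20,77),(0,-72,80)]:print(X,H(v,X).round(1),proj(p,H(v,X)).round())
a=v[3];E=H(v,(0,110-30*np.cos(a)+30*np.sin(a),53+30*np.sin(a)+30*np.cos(a)));print('endpull',E)
y=90+np.degrees(v[2]);delta(E+[0,0,60],[180,0,y])
E
```

```text
[ 5.05475e+02  1.56152e+02 -2.11000e-01  6.40000e-02] [-0.3 -1.7 -0.1 -1.4 -1.1  2.5  1.   1.6  0.5  0.1]
(0, 80, 83) [522.2 234.4  83. ] [347.  56.]
(-30, 20, 77) [480.3 182.   77. ] [317. 115.]
(30, 20, 77) [539.  169.4  77. ] [371. 117.]
(0, -72, 80) [490.4  85.8  80. ] [340. 197.]
endpull [522.66395283 236.32451842  84.86987393]
shift cm [12.85  3.22 14.57] rot [ 0.001 -0.     0.024] now [467.  116.  290.5] [180.   -0.   79.3] f [ 0.3 -0.1  0.5] gap 85.3
```

```bash
python3 -m handwheel '[[0.1,2.57,0.64,2.4,0,0,0.012],[0.1,2.57,0.64,2.4,0,0,0.012],[0.1,2.57,0.64,2.4,0,0,0],[0.1,2.57,0.64,2.4,0,0,0],[0.1,2.57,0.64,2.4,0,0,0],[0.1,0,0,1.6,0,0,0],[0.1,0,0,1,0,0,0],[0.1,0,0,0,0,0,0]]'
python3 - <<'E'
from tgt import *
p=snapshot('wrist');save(p,'w2');q=snapshot('top')
for n in 'panel_end_pull panel_front_pull panel_back_pull'.split():
  for k in(p,q):
    for r in place_of(k,n)[:2]: print(n,round(r['conf'],2),np.round(r['location'],1),np.round(proj(k,r['location'])))
delta([522,237,90],[180,0,78])
E
```

```text
time: 4.1
tool_pos: [522.3, 235.6, 141.4]
tcp_rot: [-179.8, 0.2, 78.0]
ft_force: [-0.4, -1.0, -0.1]
finger_gap: 47.1
grip_force: 0.0
panel_end_pull 0.58 [519.2 241.3  90.1] [233. 193.]
panel_front_pull 0.87 [474.4 181.9  76.9] [268. 298.]
panel_front_pull 0.57 [480.  185.1  79. ] [255. 207.]
panel_back_pull 0.7 [535.4 172.2  79.7] [352. 297.]
panel_back_pull 0.61 [533.3 171.9  74.7] [260. 188.]
panel_back_pull 0.17 [519.  238.9  86. ] [234. 193.]
shift cm [-0.01 -0.28  5.57] rot [ 0.002 -0.001  0.001] now [524.7 236.5 145.7] [ 1.799e+02 -1.000e-01  7.800e+01] f [ 0.1 -0.5  0.1] gap 46.7
```

View pics/w2.png

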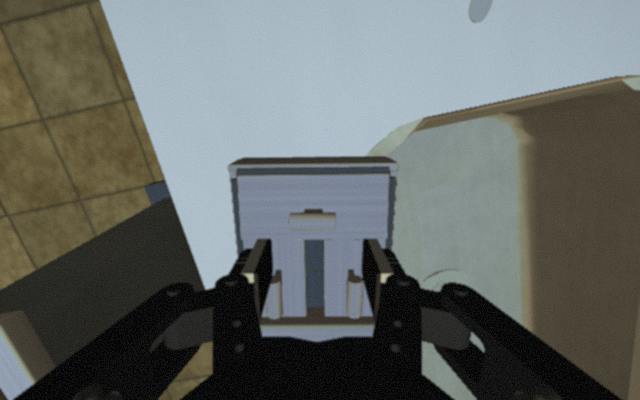

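The end bar is at (312,222), between the fingers, with the front bar at (274,299) and the back bar at (354,297). I'll turn these into positions.

```bash
python3 - <<'E'
from tgt import *
p=snapshot('wrist')
for uv,z in(((312,221),86),((312,221),90),((274,298),77),((354,297),77)):print(uv,z,ray(p,uv,z).round(1))
for z in(60,86):print(proj(p,[522.5,236,z]))
print([sense()['tool_pos'].round(1) for _ in range(3)])
E
```

```text
(312, 221) 86 [522.5 238.   86. ]
(312, 221) 90 [522.8 239.4  90. ]
(274, 298) 77 [480.2 179.7  77. ]
(354, 297) 77 [539.9 167.9  77. ]
[313.04491894 211.25515108]
[312.67006089 223.70690494]
[array([524.5, 236.5, 145.4]), array([524.5, 236.5, 145.4]), array([524.5, 236.5, 145.4])]
```

```bash
python3 -m handwheel '[[0.1,0.1,-0.1,1.8,0,0,0],[0.1,0,0,1.8,0,0,0],[0.1,0,0,1.6,0,0,0],[0.1,0,0,0.2,0,0,0],[-1,0,0,0,0,0,0],[-1,0,0,0,0,0,0],[-1,0,0,0,0,0,0],[-1,0,0,0,0,0,0]]' 40
```

```text
time: 5.22
tool_pos: [519.9, 237.8, 90.0]
tcp_rot: [-179.6, 0.1, 78.1]
ft_force: [-15.1, -0.9, 1.0]
finger_gap: 28.9
grip_force: 39.6
```

```bash
python3 -m handwheel '[[-1,0.43,-0.1,-0.25,0,0,0],[-1,0.43,-0.1,-0.24,0,0,0],[-1,0.92,0,-0.27,0,0,0],[-1,0.96,0,-0.06,0,0,0],[-1,0.95,0,0.16,0,0,0],[-1,0.89,0,0.37,0,0,0],[-1,0.78,0,0.56,0,0,0],[-1,0.26,0,0.26,0,0,0],[-1,0,0,0,0,0,0],[-1,0,0,0,0,0,0]]'
python3 - <<'E'
from tgt import *
for n in('scene','top'):
  q=snapshot(n)
  for r in place_of(q,'panel_end_pull')[:2]: print(round(r['conf'],2),np.round(r['location'],1))
  if n=='scene':cv2.imwrite('pics/s1.png',cv2.resize(cv2.cvtColor(q['image'][170:320,150:390],cv2.COLOR_RGB2BGR),None,fx=3,fy=3))
E
```

```text
time: 6.05
tool_pos: [531.5, 295.4, 87.2]
tcp_rot: [-179.9, -0.1, 78.2]
ft_force: [-14.3, 5.9, 8.3]
finger_gap: 28.6
grip_force: 40.1
0.77 [527.7 289.1  92.1]
0.53 [530.2 285.4  90.6]
```

View pics/s1.png

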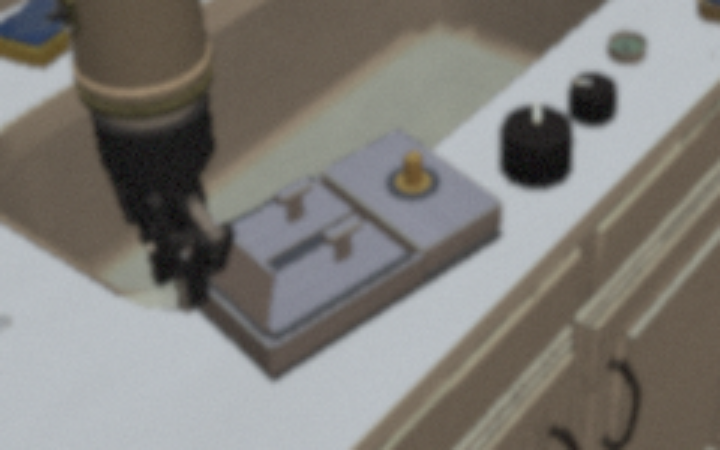

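```bash
python3 -m handwheel '[[-1,0.35,-0.1,0.1,0,0,0],[-1,0.2,0,0.1,0,0,0],[-1,0,0,0,0,0,0]]'
```

```text
time: 6.5
tool_pos: [532.1, 299.3, 84.4]
tcp_rot: [-179.9, 0.0, 78.1]
ft_force: [-7.6, -0.6, 3.6]
finger_gap: 28.6
grip_force: 39.1
```

```bash
python3 -m handwheel '[[-1,0.2,-0.1,0.25,0,0,0],[-1,0.2,0,0.2,0,0,0],[-1,0,0,0,0,0,0],[-1,0,0,0,0,0,0]]'
```

```text
time: 6.83
tool_pos: [532.9, 303.5, 80.4]
tcp_rot: [180.0, -0.0, 78.1]
ft_force: [-5.2, -0.3, 3.9]
finger_gap: 28.8
grip_force: 39.1
```

```bash
python3 -m handwheel '[[0.1,0,0,0,0,0,0],[0.1,0,0,0,0,0,0],[0.1,0,0,0,0,0,0],[0.1,0.0,0,-3,0,0,0],[0.1,0.0,0,-3,0,0,0],[0.1,0.0,0,-1,0,0,0],[0.1,0,0,0,0,0,0]]'
python3 - <<'E'
from tgt import *
for n in('scene','top','wrist'):
  q=snapshot(n)
  for r in place_of(q,'panel_end_pull')[:2]: print(n,round(r['conf'],2),np.round(r['location'],1),proj(q,r['location']).round())
  if n=='wrist':save(q,'w3')
E
```

```text
time: 7.42
tool_pos: [535.6, 304.1, 153.5]
tcp_rot: [179.6, -0.3, 78.1]
ft_force: [0.7, -0.3, -0.2]
finger_gap: 46.9
grip_force: 0.0
scene 0.95 [530.4 295.   85.6] [209. 263.]
top 0.79 [532.5 297.5  83.6] [213. 189.]
wrist 0.74 [533.7 291.   85.5] [322. 236.]
```

View pics/w3.png

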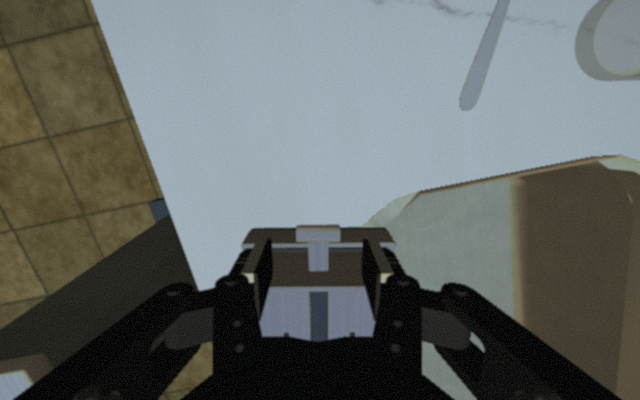

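```bash
python3 - <<'E'
from tgt import *
p=snapshot('wrist');print(ray(p,(318,233),83),ray(p,(318,233),86))
h=lambda x,y:(505.5+x*np.cos(.208)+y*np.sin(.208),156.2-x*np.sin(.208)+y*np.cos(.208))
print(h(0,140),h(-30,20))
# top edge of upright panel, outer face z=105
for y in(108,110,112):print(proj(p,[*h(0,y),105]))
delta([480,181,145],[180,0,168])
E
```

```text
[531.16887962 292.88539937  83.        ] [531.42532311 294.13905446  86.        ]
(np.float64(534.4104791361444), np.float64(293.1824229458603)) (np.float64(480.2766921024791), np.float64(181.96402023572526))
[322.78926263 290.64413581]
[322.80795607 287.95513438]
[322.8267609 285.2501104]
shift cm [-12.96  -2.57   0.2 ] rot [-0.003 -0.    -1.569] now [532.  302.5 146.7] [-1.799e+02  1.000e-01  7.810e+01] f [-0.4 -0.2  0.2] gap 46.9
```

```bash
python3 -m handwheel '[[0.1,-3.2,-0.65,0,0,0,0],[0.1,-3.2,-0.65,0,0,0,0],[0.1,-3.2,-0.65,0,0,0,0],[0.1,-3.2,-0.65,0,0,0,0],[0.1,0,0,0,0,0,-0.12],[0.1,0,0,0,0,0,-0.12],[0.1,0,0,0,0,0,-0.12],[0.1,0,0,0,0,0,-0.12],[0.1,0,0,0,0,0,-0.12],[0.1,0,0,0,0,0,-0.12],[0.1,0,0,0,0,0,-0.12]]'
python3 -m handwheel '[[0.1,0,0,0,0,0,-0.12],[0.1,0,0,0,0,0,-0.12],[0.1,0,0,0,0,0,-0.12],[0.1,0,0,0,0,0,-0.12],[0.1,0,0,0,0,0,-0.12],[0.1,0,0,0,0,0,-0.12],[0.1,0,0,0,0,0,0]]'
python3 - <<'E'
from tgt import *
p=snapshot('wrist');save(p,'w4')
for n in('panel_front_pull','panel_back_pull'):
  for r in place_of(p,n)[:2]: print(n,round(r['conf'],2),np.round(r['location'],1),proj(p,r['location']).round())
for X in([480.3,181,77],[539.5,169,77]):print(proj(p,X))
delta([480,181,81],[180,0,168])
E
```

```text
time: 8.68
tool_pos: [480.5, 182.9, 147.6]
tcp_rot: [-179.9, -0.0, 126.5]
ft_force: [0.5, 0.2, -0.1]
finger_gap: 47.0
grip_force: 0.0
time: 9.27
tool_pos: [480.5, 182.9, 147.7]
tcp_rot: [-180.0, -0.1, 167.8]
ft_force: [0.7, -0.4, -0.4]
finger_gap: 47.2
grip_force: 0.0
panel_front_pull 0.8 [475.8 181.   76.1] [314. 211.]
panel_back_pull 0.78 [539.8 174.4  78.2] [323. 292.]
panel_back_pull 0.43 [474.5 180.2  76.4] [312. 210.]
[315.27276937 217.36536899]
[316.38575725 291.85003305]
shift cm [ 0.02 -0.2   6.7 ] rot [-0.    -0.001 -0.014] now [480.7 182.9 148. ] [-180.    -0.   167.2] f [0.4 0.  0.3] gap 46.9
```

View pics/w4.png

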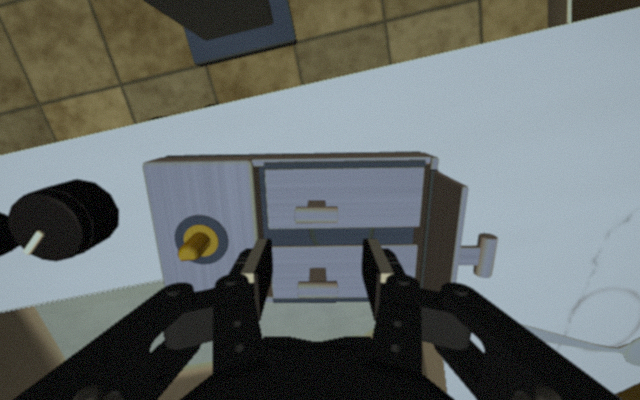

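The front bar is at (316,214) and the back bar at (318,290). The end panel stands upright, with its pull outside at (485,255). Now I'll grasp the front bar.

```bash
python3 -m handwheel '[[0.1,0.15,-0.25,2.2,0,0,0],[0.1,0,0,2.2,0,0,0],[0.1,0,0,1.7,0,0,0],[0.1,0,0,0.7,0,0,0],[-1,0,0,0,0,0,0],[-1,0,0,0,0,0,0],[-1,0,0,0,0,0,0],[-1,0,0,0,0,0,0]]' 40
```

```text
time: 10.08
tool_pos: [477.5, 182.7, 80.1]
tcp_rot: [179.9, -0.2, 167.4]
ft_force: [-3.3, 11.4, -9.8]
finger_gap: 28.7
grip_force: 40.3
```

```bash
python3 -m handwheel '[[-1,0.4,0.1,-0.34,0,0,0],[-1,0.41,0.1,-0.3,0,0,0],[-1,0.95,0,-0.42,0,0,0],[-1,1.02,0,-0.18,0,0,0],[-1,1.03,0,0.07,0,0,0],[-1,0.98,0,0.32,0,0,0],[-1,0.88,0,0.55,0,0,0],[-1,0.53,0,0.52,0,0,0],[-1,0.3,0,0.3,0,0,0],[-1,0.3,0,0.3,0,0,0],[-1,0,0,0,0,0,0],[-1,0,0,0,0,0,0]]'
```

```text
time: 11.08
tool_pos: [414.1, 196.1, 74.7]
tcp_rot: [-179.9, 0.2, 167.4]
ft_force: [-5.4, -12.1, 9.8]
finger_gap: 28.8
grip_force: 46.5
```

```bash
python3 -m handwheel '[[0.1,0,0,0,0,0,0],[0.1,0,0,0,0,0,0],[0.1,0,0,0,0,0,0],[0.1,0.0,0,-3,0,0,0],[0.1,0.0,0,-3,0,0,0],[0.1,0.0,0,-1,0,0,0],[0.1,0,0,0,0,0,0]]'
python3 - <<'E'
from tgt import *
h=lambda x,y:(505.5+x*np.cos(.205)+y*np.sin(.205),156.2-x*np.sin(.205)+y*np.cos(.205))
print('expect',h(-90,20))
for n in('scene','top','wrist'):
  q=snapshot(n)
  for r in place_of(q,'panel_front_pull')[:2]: print(n,round(r['conf'],2),np.round(r['location'],1),proj(q,r['location']).round())
save(q,'w5')
for a in(1.3,1.4,1.5,1.57):print(a,[proj(q,[*h(-60+52*np.cos(a),y),47+52*np.sin(a)]).round() for y in(0,42)],'pull',proj(q,[*h(-60+30*np.cos(a)-30*np.sin(a),20),47+30*np.sin(a)+30*np.cos(a)]).round())
delta([539.5,168.5,145],[180,0,168])
E
```

```text
time: 11.67
tool_pos: [415.7, 198.7, 146.5]
tcp_rot: [179.8, 0.4, 167.5]
ft_force: [0.1, 0.9, 0.6]
finger_gap: 47.1
grip_force: 0.0
expect (np.float64(421.45585459134014), np.float64(194.1022640818201))
scene 0.87 [424.9 196.1  83.1] [277. 258.]
top 0.41 [423.8 198.1  83.1] [250. 228.]
wrist 0.87 [421.1 191.3  81.1] [312. 236.]
1.3 [array([287., 307.]), array([350., 306.])] pull [316. 250.]
1.4 [array([287., 301.]), array([350., 301.])] pull [316. 244.]
1.5 [array([286., 295.]), array([351., 294.])] pull [316. 238.]
1.57 [array([286., 290.]), array([351., 290.])] pull [316. 234.]
shift cm [-13.06  -0.05  -0.45] rot [-0.001 -0.002 -0.009] now [412.1 197.3 140.8] [-1.799e+02 -1.000e-01  1.675e+02] f [-0.5 -1.2 -0.2] gap 46.5
```

View pics/w5.png

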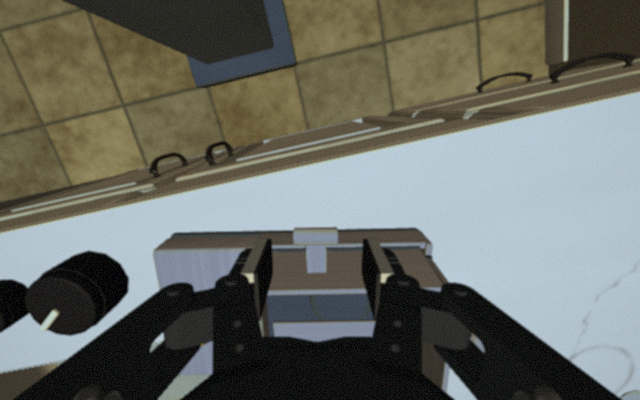

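```bash
python3 -m handwheel '[[0.1,-3.2,0,0,0,0,0],[0.1,-3.2,0,0,0,0,0],[0.1,-3.2,0,0,0,0,0],[0.1,-3.2,0,0,0,0,0],[0.1,0,0,0,0,0,0],[0.1,0,0,0,0,0,0]]'
python3 - <<'E'
from tgt import *
p=snapshot('wrist')
for r in place_of(p,'panel_back_pull')[:2]: print(round(r['conf'],2),np.round(r['location'],1),proj(p,r['location']).round())
print(proj(p,[539.5,168.5,77]))
m=trace(p,'panel_back_pull')
delta([539.5,168.5,80],[180,0,168])
E
```

```text
time: 12.47
tool_pos: [538.2, 169.0, 140.2]
tcp_rot: [-179.9, -0.2, 167.4]
ft_force: [-0.8, 0.3, -0.3]
finger_gap: 46.7
grip_force: 0.0
0.95 [538.4 175.3  76.1] [327. 219.]
[317.74736328 222.90606412]
shift cm [-0.3  -0.08  6.14] rot [-0.001 -0.002 -0.009] now [536.8 170.  141.4] [-1.800e+02 -1.000e-01  1.675e+02] f [-0.3  0.5  0.4] gap 46.8
```

```bash
python3 -m handwheel '[[0.1,-0.15,0.1,2.2,0,0,0],[0.1,0,0,2.2,0,0,0],[0.1,0,0,1.2,0,0,0],[0.1,0,0,0.5,0,0,0],[-1,0,0,0,0,0,0],[-1,0,0,0,0,0,0],[-1,0,0,0,0,0,0],[-1,0,0,0,0,0,0]]' 40
```

```text
time: 13.28
tool_pos: [539.6, 170.5, 82.0]
tcp_rot: [-180.0, -0.0, 167.5]
ft_force: [-2.6, -0.6, -0.6]
finger_gap: 28.4
grip_force: 40.0
```

```bash
python3 -m handwheel '[[-1,-0.4,0,-0.34,0,0,0],[-1,-0.41,0,-0.3,0,0,0],[-1,-0.95,0,-0.42,0,0,0],[-1,-1.02,0,-0.18,0,0,0],[-1,-1.03,0,0.07,0,0,0],[-1,-0.98,0,0.32,0,0,0],[-1,-0.88,0,0.55,0,0,0],[-1,-0.53,0,0.52,0,0,0],[-1,-0.3,0,0.3,0,0,0],[-1,-0.3,0,0.3,0,0,0],[-1,0,0,0,0,0,0],[-1,0,0,0,0,0,0]]'
python3 -m handwheel '[[0.1,0,0,0,0,0,0],[0.1,0,0,0,0,0,0],[0.1,0,0,0,0,0,0],[0.1,0.0,0,-3,0,0,0],[0.1,0.0,0,-3,0,0,0],[0.1,0.0,0,-3,0,0,0],[0.1,0,0,0,0,0,0]]'
python3 - <<'E'
from tgt import *
h=lambda x,y:(505.5+x*np.cos(.205)+y*np.sin(.205),156.2-x*np.sin(.205)+y*np.cos(.205))
print('expect',h(90,20))
for n in('scene','top','wrist'):
  q=snapshot(n)
  for r in place_of(q,'panel_back_pull')[:2]: print(n,round(r['conf'],2),np.round(r['location'],1),proj(q,r['location']).round())
save(q,'w6')
for a in(1.3,1.4,1.5,1.57):print(a,[proj(q,[*h(60-52*np.cos(a),y),47+52*np.sin(a)]).round() for y in(0,42)],'pull',proj(q,[*h(60-30*np.cos(a)+30*np.sin(a),20),47+30*np.sin(a)+30*np.cos(a)]).round())
E
```

```text
time: 14.28
tool_pos: [608.7, 156.3, 75.3]
tcp_rot: [179.9, 0.3, 167.4]
ft_force: [4.4, 3.5, 2.9]
finger_gap: 27.1
grip_force: 39.1
time: 14.87
tool_pos: [609.5, 156.2, 170.8]
tcp_rot: [179.8, 0.5, 167.5]
ft_force: [0.6, 0.5, 1.7]
finger_gap: 47.4
grip_force: 0.0
expect (np.float64(597.686831804851), np.float64(157.46017529896008))
scene 0.92 [593.2 160.3  82.4] [232. 220.]
top 0.69 [592.6 160.3  73.2] [264. 166.]
wrist 0.92 [597.3 160.3  80.8] [322. 201.]
wrist 0.31 [486.6  79.2  76.7] [166.  68.]
1.3 [array([286., 144.]), array([352., 143.])] pull [318. 191.]
1.4 [array([286., 153.]), array([352., 152.])] pull [318. 195.]
1.5 [array([287., 161.]), array([352., 160.])] pull [318. 199.]
1.57 [array([287., 166.]), array([352., 166.])] pull [318. 201.]
```

View pics/w6.png

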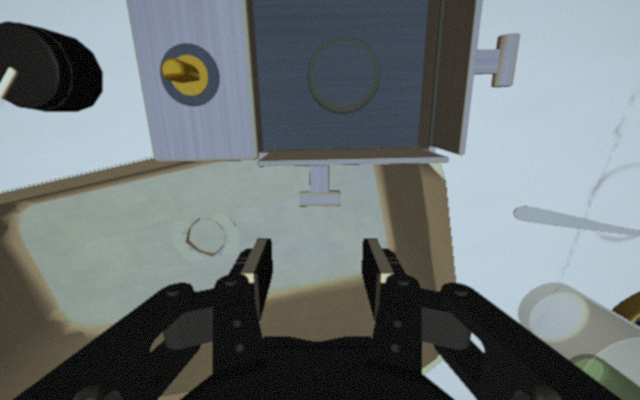

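```bash
python3 - <<'E'
from tgt import *
h=lambda x,y:(505.5+x*np.cos(.205)+y*np.sin(.205),156.2-x*np.sin(.205)+y*np.cos(.205))
q=snapshot('wrist')
print(proj(q,[*h(65,-115),50]),proj(q,[*h(65,-32),50]),'obs 155,160 / 256,159')
print(ray(q,(169,70),80),ray(q,(189,74),50),'exp',h(0,-72))
delta([455,-137,170],[180,0,90])
E
```

```text
[151.23774441 164.69621895] [253.68863561 163.34279005] obs 155,160 / 256,159
[488.70465092  82.23070801  80.        ] [487.71299809  83.02164238  50.        ] exp (np.float64(490.843164486856), np.float64(85.70760911459563))
shift cm [  8.29 -31.81  -0.83] rot [-0.003 -0.002  1.352] now [604.9 155.5 161.1] [-179.9   -0.2  167.5] f [-0.2  0.1 -0.5] gap 46.9
```

```bash
python3 -m handwheel '[[1,0.96,-3.17,-0.3,0,0,0],[1,0.96,-3.17,-0.3,0,0,0],[1,0.96,-3.17,-0.3,0,0,0],[1,0,0,0,0,0,0],[1,0,0,0,0,0,0]]'
python3 - <<'E'
from tgt import *
q=snapshot('wrist')
u=proj(q,[489,83,80]).round().astype(int);print(u)
x,y=u;c=q['image'][max(0,y-45):y+45,x-60:x+60]
cv2.imwrite('pics/sp.png',cv2.resize(cv2.cvtColor(c,cv2.COLOR_RGB2BGR),None,fx=6,fy=6,interpolation=cv2.INTER_CUBIC));print(max(0,y-45),x-60)
for r in place_of(q,'spindle_tip')[:2]: print(round(r['conf'],2),np.round(r['location'],1),proj(q,r['location']).round())
for d in((10,0),(0,10)):print(proj(q,[489+d[0],83+d[1],80]))
E
```

```text
time: 15.63
tool_pos: [556.3, 67.8, 171.3]
tcp_rot: [-180.0, -0.1, 167.3]
ft_force: [0.5, 0.6, -0.3]
finger_gap: 85.8
grip_force: 0.0
[318 115]
70 258
0.57 [489.7  80.8  81.3] [315. 117.]
[321.06282232 129.4247829 ]
[331.86084774 112.0478614 ]
```

View pics/sp.png

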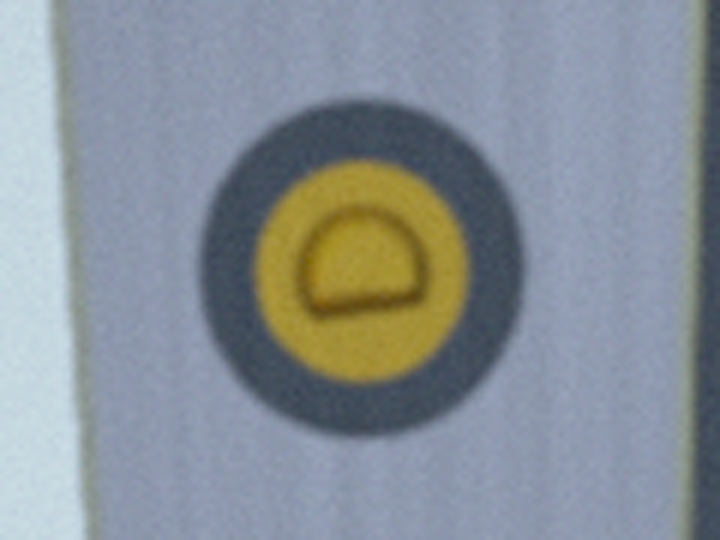

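The spindle's flat faces down in the crop: its line runs from (318,312) to (425,297), centre at full-image pixel (318.5,115). That puts the spindle at about (489,83) with its flat facing world yaw of about -4°. Now I'll go over the knob.

```bash
python3 -m handwheel '[[1,0.48,-3.6,0,0,0,0],[1,0.48,-3.6,0,0,0,0],[1,0.48,-3.6,0,0,0,0],[1,0.48,-3.6,0,0,0,0],[1,0.48,-3.6,0,0,0,0],[1,0.48,-3.6,0,0,0,0],[1,0.48,-3.6,0,0,0,0],[1,0.48,-3.6,0,0,0,0],[1,0,0,0,0,0,0.12],[1,0,0,0,0,0,0.12],[1,0,0,0,0,0,0.12],[1,0,0,0,0,0,0.12]]'
python3 -m handwheel '[[1,0,0,0,0,0,0.12],[1,0,0,0,0,0,0.12],[1,0,0,0,0,0,0.12],[1,0,0,0,0,0,0.12],[1,0,0,0,0,0,0.12],[1,0,0,0,0,0,0.12],[1,0,0,0,0,0,0.12],[1,0,0,0,0,0,0]]'
python3 - <<'E'
from tgt import *
q=snapshot('wrist')
u=proj(q,[455,-138,32]).round().astype(int);print(u)
x,y=u;y0=max(0,y-80);c=q['image'][y0:y0+150,x-100:x+100]
cv2.imwrite('pics/kn.png',cv2.resize(cv2.cvtColor(c,cv2.COLOR_RGB2BGR),None,fx=4,fy=4,interpolation=cv2.INTER_CUBIC));print('crop origin',y0,x-100)
for n in('knob','knob_seat'):
  for r in place_of(q,n)[:2]: print(n,round(r['conf'],2),np.round(r['location'],1),proj(q,r['location']).round())
for d in((0,0),(10,0),(0,10)):print(proj(q,[455+d[0],-138+d[1],32]))
E
```

```text
time: 16.73
tool_pos: [457.9, -203.3, 171.7]
tcp_rot: [180.0, -0.0, 139.6]
ft_force: [0.3, -0.3, 0.7]
finger_gap: 85.4
grip_force: 0.0
time: 17.4
tool_pos: [458.0, -202.9, 171.7]
tcp_rot: [-180.0, -0.0, 91.6]
ft_force: [-0.2, -1.0, -1.1]
finger_gap: 85.3
grip_force: 0.0
[315 119]
crop origin 39 215
knob 0.88 [451.9 -44.    2.4] [314.   7.]
knob 0.82 [ 455.  -138.1   -0.6] [315. 118.]
knob_seat 0.67 [ 451.6 -137.1   24.6] [311. 118.]
[314.94082738 119.12415257]
[326.4468312  119.45646533]
[315.24477728 107.07299532]
```

View pics/kn.png

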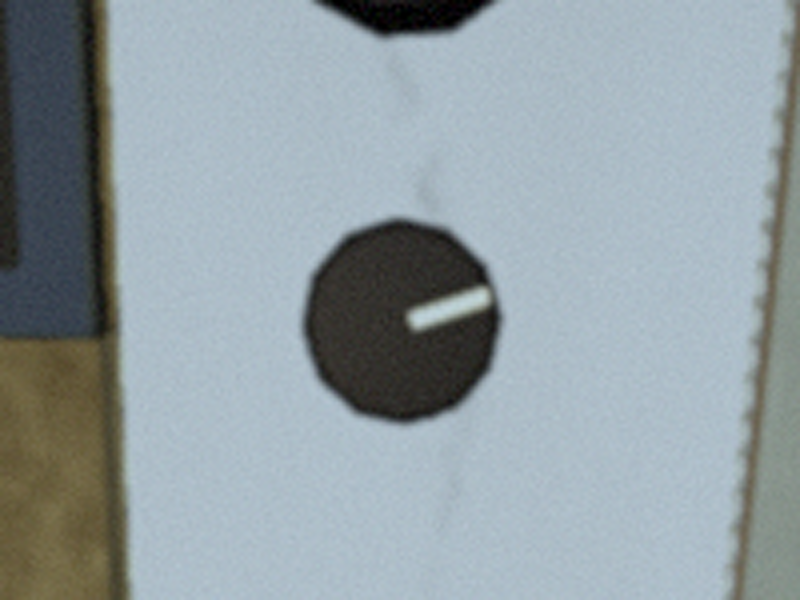

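The knob is centred at full-image pixel (315.5,119), about (455.5,-138). It measures about 44 mm and its pointer is at a yaw of about +18°. The grasp will be at tool yaw 108, and the knob then needs a turn of about -22°.

```bash
python3 -m handwheel '[[1,3.25,-0.03,0,0,0,0],[1,3.25,-0.03,0,0,0,0],[1,0,0,2,0,0,-0.095],[1,0,0,3,0,0,-0.095],[1,0,0,3,0,0,-0.095],[1,0,0,2.2,0,0,0],[1,0,0,0,0,0,0],[1,0,0,0,0,0,0]]'
python3 - <<'E'
from tgt import *
q=snapshot('wrist');save(q,'kn2')
delta([455.5,-138,20],[180,0,108])
print(proj(q,[455.5,-138,32]))
E
```

```text
time: 18.22
tool_pos: [453.6, -138.1, 69.1]
tcp_rot: [-179.9, -0.1, 108.3]
ft_force: [0.4, -0.1, -0.2]
finger_gap: 85.4
grip_force: 0.0
shift cm [0.05 0.07 5.08] rot [ 0.    -0.     0.004] now [ 455.  -138.7   70.8] [180.   -0.  108.2] f [-0.6 -0.6  0.3] gap 85.3
[319.8091503  236.52301758]
```

View pics/kn2.png

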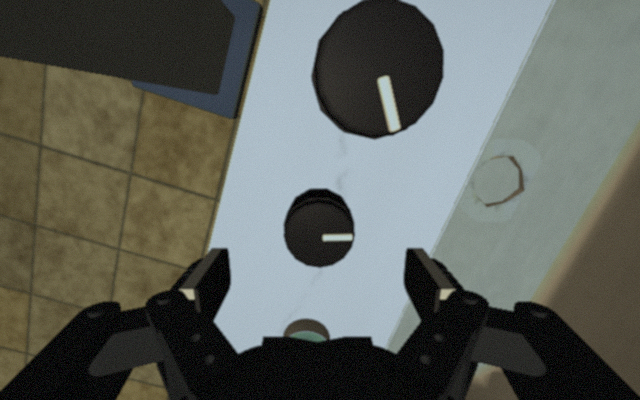

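The knob is centred at (319,234) and its pointer lies along the closing line. I've now viewed 13 pictures, over the limit of 10, so I'll view no more and work from numbers only.

```bash
python3 -m handwheel '[[1,0.05,0.05,2.5,0,0,0],[1,0,0,1.5,0,0,0],[1,0,0,1,0,0,0],[1,0,0,0,0,0,0],[-1,0,0,0,0,0,0],[-1,0,0,0,0,0,0],[-1,0,0,0,0,0,0],[-1,0,0,0,0,0,0],[-1,0,0,0,0,0,0]]' 70
```

```text
time: 19.02
tool_pos: [456.4, -138.7, 21.9]
tcp_rot: [179.9, 0.1, 108.2]
ft_force: [-1.2, 0.8, 6.1]
finger_gap: 42.4
grip_force: 71.7
```

```bash
python3 -m handwheel '[[-1,0,0,-2.5,0,0,0],[-1,0,0,-4,0,0,0],[-1,0,0,-4,0,0,0],[-1,3.34,1.68,0,0,0,0],[-1,3.34,1.68,0,0,0,0],[-1,3.34,1.68,0,0,0,0],[-1,3.34,1.68,0,0,0,0],[-1,3.34,1.68,0,0,0,0],[-1,3.34,1.68,0,0,0,0],[-1,0,0,0,0,0,0.13],[-1,0,0,0,0,0,0.13],[-1,0,0,0,0,0,0.12]]'
python3 -m handwheel '[[-1,0,0,0,0,0,0],[-1,0,0,0,0,0,0]]'
python3 - <<'E'
from tgt import *
t=[];
q=snapshot('wrist')
for n in('spindle_tip','knob','knob_seat'):
  for r in place_of(q,n)[:2]: print(n,round(r['conf'],2),np.round(r['location'],1),proj(q,r['location']).round())
delta([489.1,83.2,105],[180,0,86])
E
```

```text
time: 20.02
tool_pos: [488.3, 84.9, 125.6]
tcp_rot: [180.0, 0.0, 86.7]
ft_force: [0.1, 0.0, -1.8]
finger_gap: 42.5
grip_force: 71.4
time: 20.18
tool_pos: [488.4, 83.8, 125.5]
tcp_rot: [180.0, -0.0, 87.2]
ft_force: [0.6, -0.3, -0.1]
finger_gap: 42.4
grip_force: 71.4
knob 0.76 [454.2 -45.    0.8] [289. 321.]
knob 0.57 [488.4  86.7 106.7] [316. 245.]
knob_seat 0.76 [451.1 -42.   33.1] [282. 342.]
knob_seat 0.7 [488.8  84.6 128.7] [317. 269.]
shift cm [-0.03  0.08  2.02] rot [ 0.    -0.     0.019] now [488.3  83.5 125.2] [180.   -0.   87.1] f [-0.3 -0.  -0.4] gap 42.3
```

```bash
python3 -m handwheel '[[-1,0,0.08,1.2,0,0,0.02],[-1,0,0,0.8,0,0,0],[-1,0,0,0.4,0,0,0],[-1,0,0,0.2,0,0,0],[-1,0,0,0,0,0,0]]'
python3 -m handwheel '[[-1,0,0,0.2,0,0,0],[-1,0,0,0.2,0,0,0],[-1,0,0,0,0,0,0]]'
```

```text
time: 20.8
tool_pos: [488.2, 83.6, 97.8]
tcp_rot: [-179.9, 0.0, 85.8]
ft_force: [0.9, 0.9, -1.9]
finger_gap: 42.2
grip_force: 71.4
time: 21.05
tool_pos: [489.0, 83.7, 94.9]
tcp_rot: [180.0, -0.0, 85.8]
ft_force: [0.4, 0.5, -1.9]
finger_gap: 42.0
grip_force: 71.4
```

```bash
python3 -m handwheel '[[-1,0,0,0.3,0,0,0],[-1,0,0,0.3,0,0,0],[-1,0,0,0.3,0,0,0],[-1,0,0,0,0,0,0]]'
python3 -m handwheel '[[-1,0,0,0.2,0,0,0],[-1,0,0,0.2,0,0,0],[-1,0,0,0.1,0,0,0],[-1,0,0,0,0,0,0]]'
```

```text
time: 21.38
tool_pos: [488.5, 83.7, 85.2]
tcp_rot: [-179.9, 0.0, 85.8]
ft_force: [0.3, -0.6, -0.5]
finger_gap: 42.0
grip_force: 71.4
time: 21.72
tool_pos: [488.8, 83.7, 80.8]
tcp_rot: [-180.0, 0.0, 85.8]
ft_force: [0.4, -0.0, -0.9]
finger_gap: 42.3
grip_force: 71.4
```

Sliding on freely, nearly home. Now press.

```bash
python3 -m handwheel '[[-1,0,0,0.2,0,0,0],[-1,0,0,0.1,0,0,0],[-1,0,0,0,0,0,0]]'
python3 -m handwheel '[[-1,0,0,0.2,0,0,0],[-1,0,0,0.1,0,0,0],[-1,0,0,0,0,0,0]]'
```

```text
time: 21.97
tool_pos: [489.3, 83.7, 78.3]
tcp_rot: [180.0, -0.0, 85.8]
ft_force: [-0.5, 0.3, 3.1]
finger_gap: 42.4
grip_force: 71.7
time: 22.22
tool_pos: [489.5, 83.8, 75.4]
tcp_rot: [179.9, -0.0, 85.8]
ft_force: [-0.8, -0.4, 5.8]
finger_gap: 42.5
grip_force: 72.1
```

```bash
python3 -m handwheel '[[-1,0,0,0.15,0,0,0],[-1,0,0,0.1,0,0,0],[-1,0,0,0,0,0,0],[-1,0,0,0,0,0,0]]'
```

```text
time: 22.55
tool_pos: [489.6, 83.7, 73.7]
tcp_rot: [179.9, -0.0, 85.8]
ft_force: [-4.5, -0.5, 11.5]
finger_gap: 42.0
grip_force: 72.9
```

```bash
python3 -m handwheel '[[-1,0,0,0.05,0,0,0],[-1,0,0,0,0,0,0],[-1,0,0,0,0,0,0],[-1,0,0,0,0,0,0],[-1,0,0,0,0,0,0],[-1,0,0,0,0,0,0]]'
python3 - <<'E'
from tgt import *
for n in('scene','top'):
  q=snapshot(n)
  for k in('knob_seat','panel_end_pull','panel_front_pull','panel_back_pull','candle','tin'):
    for r in place_of(q,k)[:2]: print(n,k,round(r['conf'],2),np.round(r['location'],1))
print(sense()['ft_force'],sense()['tool_pos'])
E
```

```text
time: 23.05
tool_pos: [489.7, 83.8, 73.6]
tcp_rot: [179.9, -0.0, 85.8]
ft_force: [-7.7, -1.7, 17.1]
finger_gap: 42.1
grip_force: 73.4
scene knob_seat 0.81 [492.2  83.2  78.5]
scene knob_seat 0.57 [452.8 -45.7  30.1]
scene panel_end_pull 0.69 [531.1 294.8  86.5]
scene panel_front_pull 0.74 [ 5.057e+02  1.573e+02 -4.000e-01]
scene panel_front_pull 0.59 [424.3 196.6  77.7]
scene panel_back_pull 0.67 [591.1 156.9  80.9]
scene candle 0.49 [ 478.1 -238.4   -2. ]
scene tin 0.58 [ 438.3 -387.6    2.6]
top knob_seat 0.59 [451.6 -41.6  37.6]
top panel_end_pull 0.53 [535.3 294.6  86.1]
top panel_end_pull 0.25 [594.3 159.3  74.3]
top panel_front_pull 0.51 [426.6 194.7  81.5]
top panel_back_pull 0.49 [596.1 160.9  71.7]
top candle 0.66 [ 478.4 -229.1    2.9]
top tin 0.58 [ 441.6 -384.7   -2.5]
[-7.18177603 -1.09092799 15.69422163] [489.65824278  83.77849609  73.65842596]
```

```bash
python3 -c "
from bench import hand_in;print(hand_in())"
```

```text
the job is handed in; nothing more can be done
None
```

The job is handed in but gave no verdict: all three panels measured upright, and the knob is home on the spindle, held pressed to the stop (about 16 N); the candle and tin still measure in place, and I viewed 13 pictures, three over the limit of 10.

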